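# Nest the graded fireclay melting pots in their holder

### The arm

A 6-joint arm with a two-finger parallel gripper is mounted at the origin on a cart in front of the work surface, level with it; the furniture and walls round the work are solid. World frame = base frame: x ahead of the robot, y to its left, z up, the work surface at z = 0. Lengths are in m, angles in rad, forces in N, time in s.
With the tool pointing down it reaches from about 0.35 to 0.975 m from the base axis. Payload 4.9 kg.
Tool frame: the origin (TCP) lies between the finger pads; the fingertips stand 22 mm ahead of it and the grasp point (between the pads) lies 3 mm ahead of it (r.tip_extent is the distance from the TCP to the fingertips, in m); z points along the fingers, y is the line along which they close (so a half turn about z gives the same grasp; the last joint's range is limited). The gripper opens to 85 mm and grips with 20 to 120 N. Pads are 22 mm wide; open, the fingers measure 114 mm over their backs; the gripper's body (76 mm by 85 mm) begins 54 mm behind the grasp point. The pads swing forward as they close: fully open they stand 13 mm farther back than shut.
Start: joints at [-1.447, 0.053, 1.613, -0, 1.476, -0.119], TCP at [0.15, -0.607, 0.253] pointing down, gripper open.
Joint ranges: [-3.01, 3.01], [-1.01, 2.22], [0.06, 2.58], [-1.02, 4.17], [0.09, 2.62], [-3.14, 3.14]. Speed limits (rad/s): [2.57, 2.57, 3.14, 3.14, 3.14, 3.14].

### API

Orientations are given as a 3x3 rotation matrix whose columns are the frame's x, y, z axes.
In Python, from cell import r gives the robot as it stands.
- The arm moves only by the tool shift_gripper, called after "Request:" by a JSON object that holds its "name" and its "arguments", one argument or row to a line. Schema: {"type":"object","properties":{"increments":{"type":"array","items":{"type":"object","properties":{"drx":{"type":"number"},"dry":{"type":"number"},"drz":{"type":"number"},"sx":{"type":"number"},"sy":{"type":"number"},"sz":{"type":"number"},"aperture":{"type":"number"}},"additionalProperties":false,"required":["aperture"]},"minItems":1,"maxItems":8},"grip_force":{"type":"number"},"only":{"type":"string"},"quiet":{"type":"boolean"},"lines":{"type":"string"}},"required":["increments"],"additionalProperties":false}. increments is a list of rows, 1 to 8 of them, each an object with the fields drx, dry, drz (a rotation vector in rad), sx, sy, sz (the shift in m), aperture (the opening from 0.0 (shut) to 1.0 (fully open)); a field left out counts as zero (the opening has to be given); each row is the pose to reach, as a shift and turn from the pose commanded when the call began, along the tool's axes at that moment; what a row does not reach only later rows make up. A row lasts 1/10 s, in which the tool goes at most 0.05 m and 0.15 rad, less where a joint would pass 70% of its speed; a pose out of reach is approached as far as the arm can. The fingers move at their own pace and stop on an object; grip_force is the grip in N (left out, the last holds). Time passes only in rows, so rows that do not move let the fingers close. The tool returns the time, the measured TCP pose, the force, the opening and the grip force at its end. only (a regular expression) keeps the lines of the reply that match it, lines (a string "A,B") keeps lines A to B, and quiet returns only ok. Input that does not fit is refused with a message, and nothing moves.
- r.sense(): the state, without advancing time (a new reading comes with each control period).
- r.grab_frame(name): name is "side" or "top"; returns the picture (384x512x3 uint8, red, green, blue); there is no depth.
- r.calibration(name): a dict with "vertical_fov" (degrees; the focal length in pixels is half the picture's height over the tangent of half this angle, whatever the lens; pixels are square), "cx", "cy" (the principal point, pixels), "T" (4x4, takes a point from camera to world coordinates). Camera axes: x right, y up, looking along -z (the intrinsics and any distortion apply to the point x, -y, -z); pixel columns grow to the right and rows downward; lengths in m; the calibration is good to about 2 mm. A picture is of the moment at which its call begins. calibration takes no time and is no camera call.
- r.hand_in(): hands the job in; it is judged then, once.
The state is a dict: "time_s": time; "joints": joint angles; "joint_velocities": joint speeds; "effort": joint torques, N m; "tool_pos": TCP position; "ee_rot": TCP orientation; "contact_force": force on the tool from outside, world axes, zero at the start; "torque": the same for the moment, N m; "finger_gap": opening from 0.0 (shut) to 1.0 (fully open); "finger_force": force on a finger pad.
Only numpy, scipy, OpenCV 4.12 (cv2) and the standard library are available. Lean on these libraries where they do the work, as an engineer would, in place of code of your own. Each camera call takes 0.05 s, during which the arm holds its last target. There are 200 camera calls.

### The job

Put the three fireclay melting pots away in their wooden holder: seat the wide dish with its square foot fully home in the holder's square pocket, then nest the middle pot inside the dish, and last the slim cup inside the middle pot, each upright and standing flat on the floor of the one below. Fireclay is brittle, so set each one down gently rather than dropping it, and leave the loupe, the pliers and the loose slip stone beyond the holder where they lie.

Things in the scene. Friction and masses are not known exactly. Their poses are not given: they have to be found in the camera images.
- holder: Wooden block, 130 x 130 x 20 mm, fixed to the bench, with a square pocket in its top, centred: 87 mm wide, 10 mm deep, its sides along the block's x and y axes, its mouth chamfered 2 mm. Origin: centre of the block's underside, z up.
- holder_pocket (a point): Centre of the pocket's floor, 10 mm above the block's underside and 10 mm below its top; axes as the block's.
- wide_dish: Widest, lowest pot, pale fireclay, 50 mm high: square foot 80 x 80 mm, 14 mm high (sides along the body's x, y), on it a round open dish, outer diameter 110 mm, upright wall 8.5 mm thick (inner diameter 93 mm, 28 mm deep). Fits the pocket with 3.5 mm to spare each side, in any quarter turn. Wall can be pinched from above. About 0.18 kg. Origin: centre of the foot's underside, z up.
- dish_floor (a point): Centre of the wide dish's inner floor, 22 mm above the foot's underside.
- middle_pot: The middle pot, pale fireclay, round and open: outer diameter 86 mm (its lowest 6 mm taper to 80 mm), 58 mm high, wall 8.5 mm thick (inner diameter 69 mm, 50 mm deep inside). Fits the wide dish with 3.5 mm to spare all round, then stands 30 mm proud of it. Its wall can be pinched from above. About 0.15 kg. Origin: centre of its underside, z up.
- pot_floor (a point): Centre of the middle pot's inner floor, 8 mm above its underside.
- slim_cup: The slimmest and tallest pot, pale fireclay, round and open: outer diameter 62 mm (lowest 6 mm taper to 56 mm), 80 mm high, wall 8 mm thick (inner diameter 46 mm). Fits the middle pot with 3.5 mm to spare all round, then stands 30 mm proud of it. Can be held across its outside or by its wall. About 0.12 kg. Origin: centre of its underside, z up.
- loupe: Bystander: small pale loupe, 26 x 26 x 14 mm, on the bench at the right. Origin: centre of its underside.
- pliers: Bystander: pliers with red grips lying on the bench at the near right, 154 x 46 x 11 mm. Origin: centre of the underside.
- slip_stone: Bystander: brown flat slip stone, 37 x 49 x 14 mm, at the left, beyond the holder. Origin: centre of the underside.

How it is judged:
On the way, in this order (a step that is already met when the one before it is completed fails the run):
1. The wide dish stands flat on the floor of the holder's pocket (z of wide_dish in the frame of holder_pocket between -0.003 and 0.003 m and horizontal distance between wide_dish and holder_pocket below 0.008 m and angle between wide_dish's own z axis and vertical below 0.05 rad), for 0.2 s.
2. The middle pot stands flat on the floor of the wide dish, which is still home in the pocket (all of step 1 and z of middle_pot in the frame of dish_floor between -0.003 and 0.003 m and horizontal distance between middle_pot and dish_floor below 0.008 m and angle between middle_pot's own z axis and vertical below 0.05 rad), for 0.2 s.
3. The slim cup stands flat on the floor of the middle pot, with the rest still nested (all of step 2 and z of slim_cup in the frame of pot_floor between -0.003 and 0.003 m and horizontal distance between slim_cup and pot_floor below 0.008 m and angle between slim_cup's own z axis and vertical below 0.05 rad), for 0.2 s.
At the end, for the whole second after the job is handed in: The wide dish's foot is on the floor of the holder's pocket, the middle pot on the dish's inner floor and the slim cup on the middle pot's inner floor: each within 3 mm in height and 8 mm sideways of the centre of its seat, tilted less than 0.05 rad and at rest (under 20 mm/s) (all of step 3 and linear speed of each of wide_dish, middle_pot, slim_cup below 0.02 m/s); the robot touches nothing.
It fails at once if A pot is dropped: it moves faster than 0.4 m/s, as after a fall of 8 mm, while no finger holds it ((contact force between the fingers and wide_dish below 0.2 N and linear speed of wide_dish above 0.4 m/s) or (contact force between the fingers and middle_pot below 0.2 N and linear speed of middle_pot above 0.4 m/s) or (contact force between the fingers and slim_cup below 0.2 N and linear speed of slim_cup above 0.4 m/s)).
It fails at once if The wide dish strikes or presses the holder with more than 60 N (contact force between wide_dish and holder above 60 N).
It fails at once if The middle pot strikes or presses the wide dish with more than 60 N (contact force between middle_pot and wide_dish above 60 N).
It fails at once if The slim cup strikes or presses the middle pot with more than 60 N (contact force between slim_cup and middle_pot above 60 N).
It fails at once if The loupe, the pliers or the slip stone is moved more than 25 mm (distance of any of loupe, pliers, slip_stone from where it was at the start of the episode above 0.025 m).
It also fails if it takes over 72 s, if anything falls off the work surface, if the arm or the gripper's body presses on something with over 40 N, if the wrist force passes 120 N, or if a joint passes its speed limit or range.

## Working session

There is one attempt and no reset: what is moved stays moved. The work goes in short steps, Python scripts to look and compute and a tool call to move; the robot and the scene stay as the last step left them, time stands still between calls to the robot, and variables do not carry over. Pictures are saved under pics/ and viewed, at most 10 in all, crops included, and the job is handed in when it is done.

```bash
ls; mkdir -p pics; python3 - <<'E'
from cell import r
import cv2
for n in("side","top"):
    cv2.imwrite(f"pics/{n}0.png",cv2.resize(r.grab_frame(n),None,fx=1.5,fy=1.5,interpolation=cv2.INTER_CUBIC)[:,:,::-1])
    print(n,r.calibration(n))
s=r.sense();print(s["tool_pos"],s["ee_rot"],s["time_s"],s["finger_gap"])
E
```

```text
cell.py
pics
side {'vertical_fov': 52.19123338590523, 'cx': 262.2618495007625, 'cy': 194.2877745642176, 'T': array([[ 0.86551878,  0.17911917, -0.46775374, -0.047793  ],
       [-0.50047102,  0.34683703, -0.79324198, -0.96748053],
       [ 0.02014947,  0.92066302,  0.38983792,  0.52268251],
       [ 0.        ,  0.        ,  0.        ,  1.        ]])}
top {'vertical_fov': 55.606852546927776, 'cx': 254.95567297509805, 'cy': 189.31743745864148, 'T': array([[ 1.15413212e-01,  9.64204393e-01, -2.38725113e-01,
         2.45491529e-01],
       [-9.93317566e-01,  1.12017598e-01, -2.77897502e-02,
        -4.97660731e-02],
       [-5.35854874e-05,  2.40337153e-01,  9.70689472e-01,
         1.09328339e+00],
       [ 0.00000000e+00,  0.00000000e+00,  0.00000000e+00,
         1.00000000e+00]])}
[ 0.15020839 -0.60612331  0.25216538] [[ 9.70667060e-01  2.40427541e-01 -2.35634398e-04]
 [ 2.40427549e-01 -9.70665229e-01  1.89927278e-03]
 [ 2.27915366e-04 -1.90021452e-03 -9.99998169e-01]] 0.1 1.0024046872326815
```

View pics/top0.png

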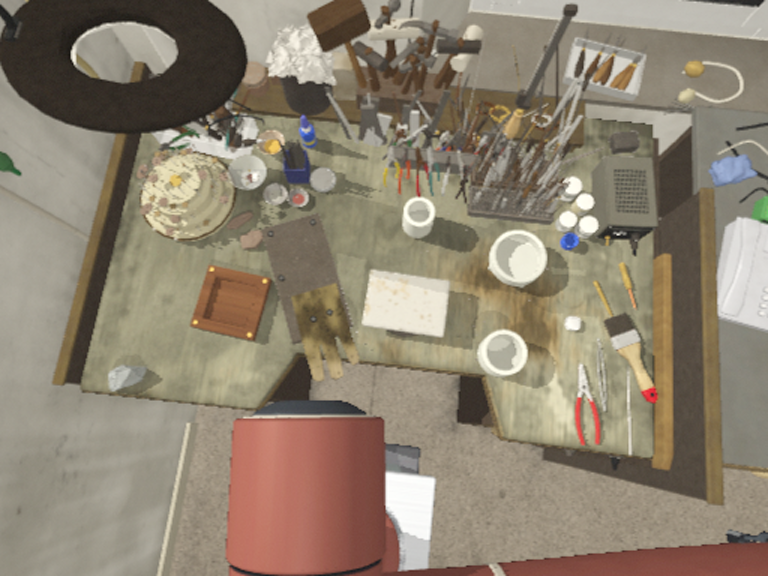

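View pics/side0.png

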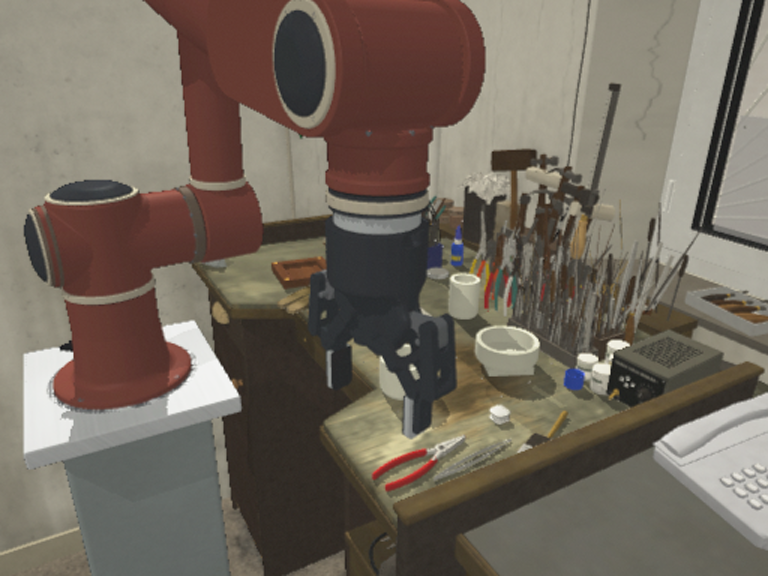

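The top view shows the dish at about (518,258), the middle pot at (502,353), the cup at (418,217) and the holder at (231,301), all in ×1.5 pixels. The side view shows the dish at (507,350), with its foot's corner facing the camera. I'll enlarge these.

```bash
python3 - <<'E'
import cv2,numpy as np
from cell import r
a=r.grab_frame("top");b=r.grab_frame("side")
cv2.imwrite("pics/rawtop.png",a[:,:,::-1]);cv2.imwrite("pics/rawside.png",b[:,:,::-1])
def c(im,u,v,w=66,h=50):
    return cv2.resize(im[v:v+h,u:u+w],(400,300),interpolation=cv2.INTER_CUBIC)
A=np.vstack([np.hstack([c(a,312,147),c(a,302,210)]),np.hstack([c(a,246,120),c(a,121,175)])])
B=np.vstack([np.hstack([c(b,305,208),c(b,240,210)]),np.hstack([c(b,277,170),c(b,170,157)])])
for n,x in(("cropA",A),("cropB",B)): cv2.imwrite(f"pics/{n}.png",x[:,:,::-1])
E
```

```text
(no output)
```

View pics/cropA.png

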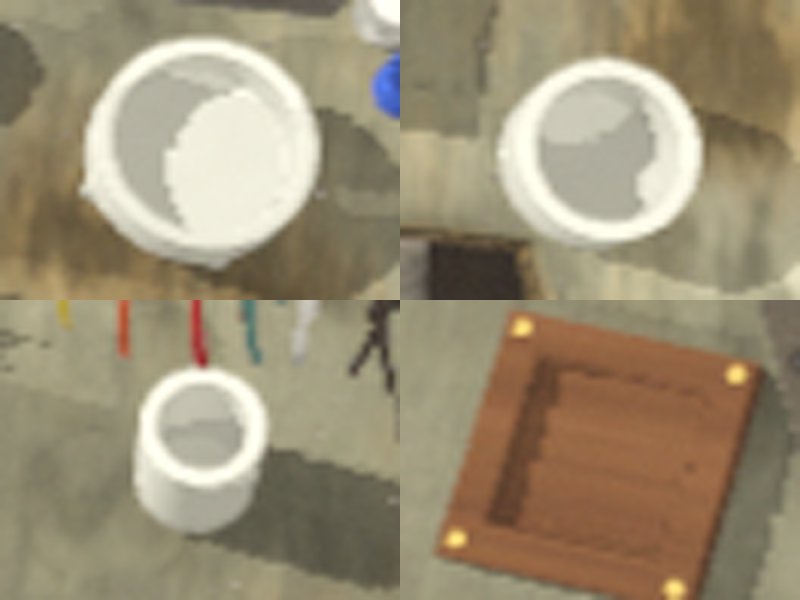

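View pics/cropB.png

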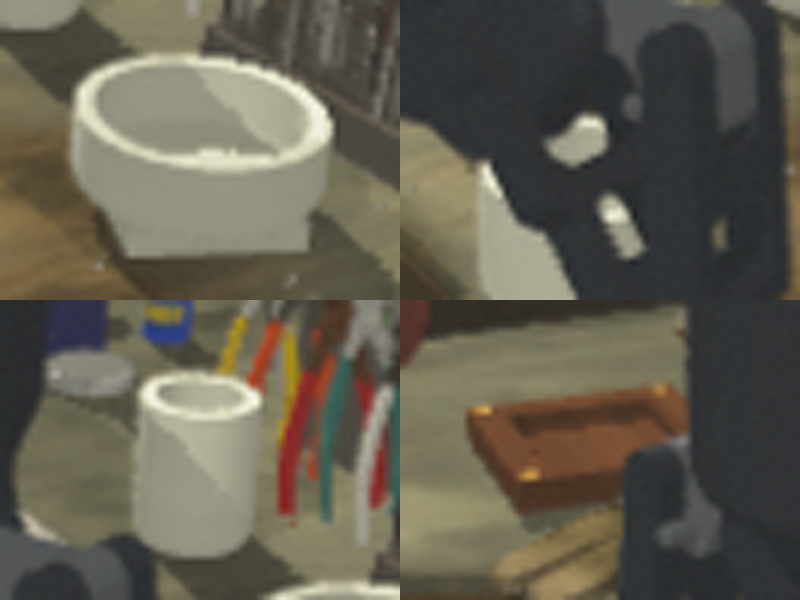

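```bash
cat > fit.py <<'E'
import cv2,numpy as np
from cell import r
from scipy.optimize import least_squares
S=4
C={n:r.calibration(n) for n in("top","side")}
def proj(n,P):
    c=C[n];p=(np.linalg.inv(c["T"])@np.c_[P,np.ones(len(P))].T)[:3]
    f=192/np.tan(np.radians(c["vertical_fov"])/2)
    return np.c_[c["cx"]+f*p[0]/-p[2],c["cy"]-f*p[1]/-p[2]]
t=np.linspace(0,2*np.pi,72,endpoint=False)
ring=lambda R,z:np.c_[R*np.cos(t),R*np.sin(t),0*t+z]
sq=lambda a,z:np.array([[i*a,j*a,z] for i in(-1,1) for j in(-1,1)])
M={"dish":[np.r_[sq(.04,0),sq(.04,.014)],np.r_[ring(.055,.014),ring(.055,.05)]],
   "pot":[np.r_[ring(.04,0),ring(.043,.006),ring(.043,.058)]],
   "cup":[np.r_[ring(.028,0),ring(.031,.006),ring(.031,.08)]],
   "holder":[np.r_[sq(.065,0),sq(.065,.02)]]}
def mask(im,box,kind):
    u,v,w,h=box
    c=cv2.resize(im[v:v+h,u:u+w],None,fx=S,fy=S,interpolation=cv2.INTER_CUBIC).astype(int)
    if kind=="holder": m=(c[...,0]-c[...,2]>45)
    else: m=(c.min(2)>115)&(c[...,0]-c[...,2]<28)
    m=cv2.morphologyEx(m.astype(np.uint8),cv2.MORPH_OPEN,np.ones((5,5)))
    k=max(cv2.findContours(m,0,cv2.CHAIN_APPROX_NONE)[0],key=cv2.contourArea)[:,0]
    p=k[(k.min(1)>2)&(k[:,0]<w*S-3)&(k[:,1]<h*S-3)]
    return (p+.5)/S-.5+np.array([u,v])
def fit(kind,obs,x0,z=0,yaw=True):
    def res(x):
        y=x[2] if yaw else 0
        Rz=np.array([[np.cos(y),-np.sin(y),0],[np.sin(y),np.cos(y),0],[0,0,1]])
        out=[]
        for n,pts in obs:
            d=None
            for P in M[kind]:
                h=cv2.convexHull(proj(n,P@Rz.T+[x[0],x[1],z]).astype(np.float32))
                e=np.array([cv2.pointPolygonTest(h,(float(a),float(b)),True) for a,b in pts])
                d=e if d is None else np.maximum(d,e)
            out.append(d)
        return np.concatenate(out)
    s=least_squares(res,x0,loss="soft_l1",f_scale=.5,diff_step=1e-3,x_scale=[.01,.01,.1])
    e=res(s.x);return s.x,np.sqrt(np.mean(e**2)),np.median(np.abs(e))
def ray(n,u,v,z):
    c=C[n];f=192/np.tan(np.radians(c["vertical_fov"])/2)
    d=c["T"][:3,:3]@[(u-c["cx"])/f,-(v-c["cy"])/f,-1];o=c["T"][:3,3]
    return o+d*(z-o[2])/d[2]
E
python3 - <<'E'
from fit import *
a=cv2.imread("pics/rawtop.png")[:,:,::-1];b=cv2.imread("pics/rawside.png")[:,:,::-1]
def rp(k,tops,sides,uv,z):
    x0=[*ray("top",*uv,z)[:2],.3]
    print(k,"guess",x0)
    best=[]
    for obs in ([("top",mask(a,tops,k))],)+(([("side",mask(b,sides,k))],[("top",mask(a,tops,k)),("side",mask(b,sides,k))]) if sides else ()):
        q=min((fit(k,obs,[x0[0],x0[1],y],yaw=k in("dish","holder")) for y in((.2,.6,1.,1.4) if k in("dish","holder") else (0,))),key=lambda s:s[1])
        print("  ",[o[0] for o in obs],len(obs[0][1]),np.round(q[0],4),q[1],q[2])
rp("dish",(320,147,52,50),(312,212,54,43),(345,172),.05)
rp("pot",(312,215,44,40),None,(335,235),.058)
rp("cup",(264,128,30,32),(296,179,28,38),(279,140),.08)
rp("holder",(121,172,66,58),None,(154,201),.02)
print("mark",[ray("top",*p,.014)[:2] for p in((250/1.5,238/1.5),(573/1.5,323/1.5),(588/1.5,405/1.5))])
E
```

```text
dish guess [np.float64(0.5860403469241429), np.float64(-0.2809105853644333), 0.3]
   ['top'] 436 [ 0.5933 -0.2839  1.1427] 0.3462561319769114 0.254620337813137
   ['side'] 894 [ 0.5932 -0.2743 -0.3826] 5.884569242932042 2.5095551666062272
   ['top', 'side'] 436 [ 0.5923 -0.2819 -0.417 ] 5.191859731690323 1.1983601649225493
pot guess [np.float64(0.39353867391199715), np.float64(-0.26143764175840833), 0.3]
   ['top'] 373 [ 0.3954 -0.264   0.    ] 0.22013455085015535 0.15364772628449758
cup guess [np.float64(0.6526298027745174), np.float64(-0.07421171175781124), 0.3]
   ['top'] 297 [ 0.6511 -0.0747  0.    ] 0.2706993875831113 0.16025199029253062
   ['side'] 362 [ 0.6477 -0.074   0.    ] 0.9862449681195566 0.7660081066416546
   ['top', 'side'] 297 [ 0.6496 -0.074   0.    ] 0.8393827206320208 0.5570461625014729
holder guess [np.float64(0.43832954539635227), np.float64(0.27890596413137253), 0.3]
   ['top'] 664 [ 0.44    0.2835 -0.1067] 0.29192819063667963 0.1874624990567049
mark [array([0.57696819, 0.26600893]), array([ 0.47503259, -0.40680529]), array([ 0.31769934, -0.44070435])]
```

```bash
python3 - <<'E'
from fit import *
for n,p,q in(("side",(325.5,250.6),(355.2,249.3)),("top",(325.0,178.6),(347.2,191.8))):
    A=ray(n,*p,0);B=ray(n,*q,0);d=B-A
    L=np.linalg.norm(d);y=np.arctan2(d[1],d[0]);m=(A+B)/2
    nrm=np.array([-d[1],d[0],0])/L
    print(n,A,B,L,"yaw mod90",y%(np.pi/2),"centre",m+nrm*.04)
E
```

```text
side [ 0.53815962 -0.29989967  0.        ] [ 0.61063188 -0.33132464  0.        ] 0.07899213281441177 yaw mod90 1.1616524018664438 centre [ 0.59030872 -0.27891369  0.        ]
top [ 0.57372725 -0.23129454  0.        ] [ 0.53939388 -0.30232993  0.        ] 0.07889744825918846 yaw mod90 1.1205754065381752 centre [ 0.5925746  -0.28421881  0.        ]
```

```bash
cat > plan.py <<'E'
import sys,numpy as np
from cell import r
# usage: x y z yaw -> shift in tool axes and rotvec from the measured pose
def plan(x,y,z,yaw):
    s=r.sense();R=s["ee_rot"];d=R.T@(np.array([x,y,z])-s["tool_pos"])
    c,q=np.cos(yaw),np.sin(yaw);G=np.array([[c,q,0],[q,-c,0],[0,0,-1]])
    from scipy.spatial.transform import Rotation as Ro
    print("rot",np.round(Ro.from_matrix(np.array(R).T@G).as_rotvec(),3),"d",np.round(d,4),"|d|",round(float(np.linalg.norm(d)),3))
if __name__=="__main__":
    plan(*map(float,sys.argv[1:5])); s=r.sense()
    print(np.round(s["tool_pos"],4),"t",s["time_s"],"F",np.round(s["contact_force"],1),"gap",s["finger_gap"],"tip",r.tip_extent)
E
python3 plan.py 0.5467 -0.2611 0.16 1.127
```

Request:
{"name": "shift_gripper", "arguments": {
  "increments": [
    {"drz": -0.1, "sx": 0.04, "sy": -0.02, "aperture": 0.5},
    {"drz": -0.2, "sx": 0.08, "sy": -0.04, "aperture": 0.5},
    {"drz": -0.3, "sx": 0.12, "sy": -0.06, "aperture": 0.5},
    {"drz": -0.4, "sx": 0.16, "sy": -0.08, "aperture": 0.5},
    {"drz": -0.5, "sx": 0.2, "sy": -0.1, "aperture": 0.5},
    {"drz": -0.6, "sx": 0.24, "sy": -0.12, "sz": 0.02, "aperture": 0.5},
    {"drz": -0.7, "sx": 0.28, "sy": -0.14, "sz": 0.04, "aperture": 0.5},
    {"drz": -0.8, "sx": 0.32, "sy": -0.16, "sz": 0.05, "aperture": 0.5}
  ],
  "grip_force": 60
}}

```text
time_s: 1.0
tool_pos: [0.4229, -0.3723, 0.2012]
ee_rot: [[0.5, 0.866, -0.002], [0.866, -0.5, 0.002], [0.001, -0.002, -1.0]]
contact_force: [0.2, -0.3, -0.9]
finger_gap: 0.501
finger_force: 0.0
```

```bash
python3 plan.py 0.5467 -0.2611 0.12 1.127
```

```text
rot [-0.002 -0.001 -0.08 ] d [0.1581 0.0518 0.0812] |d| 0.185
[ 0.4229 -0.3723  0.2012] t 1.0 F [ 0.2 -0.3 -0.9] gap 0.5014940625731297 tip 0.022
```

Request:
{"name": "shift_gripper", "arguments": {
  "increments": [
    {"drz": -0.03, "sx": 0.04, "sy": 0.013, "sz": 0.02, "aperture": 0.5},
    {"drz": -0.06, "sx": 0.08, "sy": 0.026, "sz": 0.04, "aperture": 0.5},
    {"drz": -0.08, "sx": 0.12, "sy": 0.039, "sz": 0.06, "aperture": 0.5},
    {"drz": -0.08, "sx": 0.158, "sy": 0.052, "sz": 0.081, "aperture": 0.5},
    {"drz": -0.08, "sx": 0.158, "sy": 0.052, "sz": 0.081, "aperture": 0.5},
    {"drz": -0.08, "sx": 0.158, "sy": 0.052, "sz": 0.081, "aperture": 0.5}
  ]
}}

```text
time_s: 1.6
tool_pos: [0.5468, -0.2632, 0.1213]
ee_rot: [[0.431, 0.902, -0.002], [0.902, -0.431, 0.001], [-0.0, -0.002, -1.0]]
contact_force: [-0.2, -0.6, 0.1]
finger_gap: 0.5
finger_force: 0.0
```

```bash
python3 plan.py 0.5467 -0.2611 0.055 1.127;python3 - <<'E'
import cv2,numpy as np
from cell import r
a=r.grab_frame("top")[130:210,290:390];b=r.grab_frame("side")[190:270,290:390]
cv2.imwrite("pics/g1.png",cv2.resize(np.hstack([a,b]),None,fx=4,fy=4,interpolation=2)[:,:,::-1])
E
```

```text
rot [-0.002  0.    -0.002] d [ 0.0018 -0.0009  0.0663] |d| 0.066
[ 0.5468 -0.2632  0.1213] t 1.6 F [-0.2 -0.6  0.1] gap 0.5004323760893968 tip 0.022
```

View pics/g1.png

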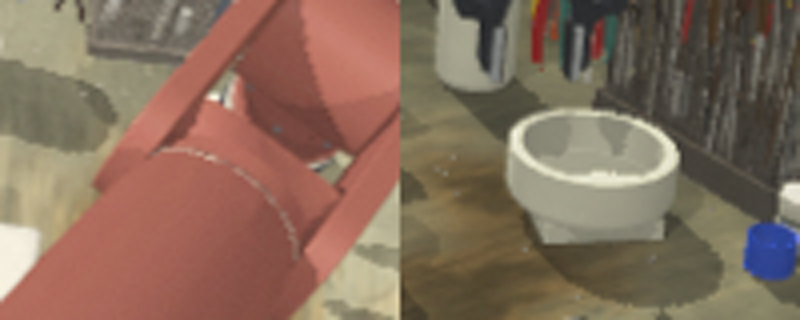

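The side view shows the open fingers at about tile (490–580, 75), above the dish's near wall. I'll check the projection before descending.

```bash
python3 - <<'E'
from fit import *
p=proj("side",np.array([[.5468,-.2632,.099],[.5468+.9*.0213,-.2632-.43*.0213,.099],[.5468-.9*.0213,-.2632+.43*.0213,.099]]))
print((p-[290,190])*4+[400,0])
b=r.grab_frame("side");b2=b
import numpy as np
m=mask(b,(308,212,62,42),"dish"); print(len(m),m.min(0),m.max(0))
for y in(-.5,-.4,-.3): print(fit("dish",[("side",m)],[.592,-.282,y]))
E
```

```text
[[529.4552169   78.64527591]
 [562.1300477   78.13946507]
 [496.66921953  79.15280762]]
832 [316.625 217.375] [358.125 249.875]
(array([ 0.59037793, -0.27154024, -0.29099388]), np.float64(4.466793716442139), np.float64(2.338245644882895))
(array([ 0.59037273, -0.2715399 , -0.29102336]), np.float64(4.466791901931243), np.float64(2.339000509308889))
(array([ 0.59037782, -0.27153965, -0.29116675]), np.float64(4.4667576887073395), np.float64(2.3382614570952356))
```

Request:
{"name": "shift_gripper", "arguments": {
  "increments": [
    {"sx": 0.002, "sy": -0.001, "sz": 0.03, "aperture": 0.5},
    {"sx": 0.002, "sy": -0.001, "sz": 0.05, "aperture": 0.5},
    {"sx": 0.002, "sy": -0.001, "sz": 0.065, "aperture": 0.5},
    {"sx": 0.002, "sy": -0.001, "sz": 0.065, "aperture": 0.5},
    {"sx": 0.002, "sy": -0.001, "sz": 0.065, "aperture": 0.3},
    {"sx": 0.002, "sy": -0.001, "sz": 0.065, "aperture": 0.2},
    {"sx": 0.002, "sy": -0.001, "sz": 0.065, "aperture": 0.12},
    {"sx": 0.002, "sy": -0.001, "sz": 0.065, "aperture": 0}
  ],
  "grip_force": 60
}}

```text
time_s: 2.55
tool_pos: [0.5477, -0.2623, 0.0589]
ee_rot: [[0.433, 0.901, 0.002], [0.901, -0.433, -0.001], [-0.0, 0.002, -1.0]]
contact_force: [-2.8, 1.3, 4.5]
finger_gap: 0.076
finger_force: 61.7
```

Request:
{"name": "shift_gripper", "arguments": {
  "increments": [
    {"aperture": 0},
    {"aperture": 0},
    {"aperture": 0}
  ]
}}

```text
time_s: 2.85
tool_pos: [0.5477, -0.2623, 0.0589]
ee_rot: [[0.433, 0.901, 0.002], [0.901, -0.433, -0.001], [-0.0, 0.002, -1.0]]
contact_force: [-2.1, 0.8, 5.9]
finger_gap: 0.079
finger_force: 61.8
```

Request:
{"name": "shift_gripper", "arguments": {
  "increments": [
    {"sz": -0.005, "aperture": 0},
    {"sz": -0.015, "aperture": 0},
    {"sz": -0.03, "aperture": 0},
    {"sz": -0.05, "aperture": 0},
    {"sz": -0.075, "aperture": 0},
    {"sz": -0.1, "aperture": 0},
    {"sz": -0.11, "aperture": 0},
    {"sz": -0.11, "aperture": 0}
  ]
}}

```text
time_s: 3.65
tool_pos: [0.5481, -0.2626, 0.1702]
ee_rot: [[0.433, 0.901, 0.004], [0.901, -0.433, -0.003], [-0.001, 0.005, -1.0]]
contact_force: [-1.0, 0.8, -3.3]
finger_gap: 0.082
finger_force: 60.7
```

```bash
python3 plan.py .3896 .2892 .168 1.444;python3 - <<'E'
import cv2,numpy as np
from cell import r
b=r.grab_frame("side")[130:270,250:400]
cv2.imwrite("pics/g2.png",cv2.resize(b,None,fx=4,fy=4,interpolation=2)[:,:,::-1])
E
```

```text
rot [ 0.005  0.001 -0.321] d [ 4.287e-01 -3.818e-01  1.000e-04] |d| 0.574
[ 0.5481 -0.2626  0.1702] t 3.65 F [-1.   0.8 -3.3] gap 0.08204384319962109 tip 0.022
```

View pics/g2.png

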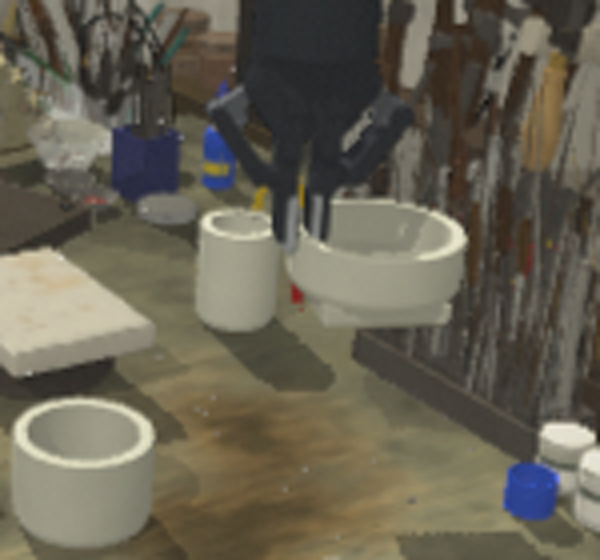

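The dish is held level on the left side of the image, around (375,260), with the cup behind it and the pot below. Now I'll carry it to the holder.

Request:
{"name": "shift_gripper", "arguments": {
  "increments": [
    {"drz": -0.01, "sx": 0.01, "sy": -0.009, "aperture": 0},
    {"drz": -0.03, "sx": 0.03, "sy": -0.027, "aperture": 0},
    {"drz": -0.05, "sx": 0.06, "sy": -0.053, "aperture": 0},
    {"drz": -0.08, "sx": 0.09, "sy": -0.08, "aperture": 0},
    {"drz": -0.11, "sx": 0.12, "sy": -0.107, "aperture": 0},
    {"drz": -0.14, "sx": 0.15, "sy": -0.134, "aperture": 0},
    {"drz": -0.17, "sx": 0.18, "sy": -0.16, "aperture": 0},
    {"drz": -0.2, "sx": 0.21, "sy": -0.187, "aperture": 0}
  ]
}}

```text
time_s: 4.5
tool_pos: [0.467, 0.0106, 0.1653]
ee_rot: [[0.244, 0.97, -0.003], [0.97, -0.244, 0.001], [0.0, -0.003, -1.0]]
contact_force: [0.5, -0.4, -2.8]
finger_gap: 0.076
finger_force: 60.7
```

```bash
python3 plan.py .3896 .2892 .168 1.444
```

```text
rot [-0.003 -0.    -0.12 ] d [ 0.2513 -0.1431 -0.0022] |d| 0.289
[0.467  0.0106 0.1653] t 4.5 F [ 0.5 -0.4 -2.8] gap 0.07611356385998301 tip 0.022
```

Request:
{"name": "shift_gripper", "arguments": {
  "increments": [
    {"drz": -0.02, "sx": 0.04, "sy": -0.023, "aperture": 0},
    {"drz": -0.04, "sx": 0.08, "sy": -0.046, "aperture": 0},
    {"drz": -0.06, "sx": 0.12, "sy": -0.068, "aperture": 0},
    {"drz": -0.08, "sx": 0.16, "sy": -0.091, "aperture": 0},
    {"drz": -0.1, "sx": 0.195, "sy": -0.111, "aperture": 0},
    {"drz": -0.11, "sx": 0.225, "sy": -0.128, "aperture": 0},
    {"drz": -0.12, "sx": 0.243, "sy": -0.138, "aperture": 0},
    {"drz": -0.12, "sx": 0.251, "sy": -0.143, "aperture": 0}
  ]
}}

```text
time_s: 5.3
tool_pos: [0.3899, 0.2881, 0.1654]
ee_rot: [[0.124, 0.992, -0.003], [0.992, -0.124, -0.001], [-0.002, -0.003, -1.0]]
contact_force: [0.3, -0.2, -1.8]
finger_gap: 0.072
finger_force: 60.7
```

Request:
{"name": "shift_gripper", "arguments": {
  "increments": [
    {"aperture": 0},
    {"aperture": 0}
  ]
}}

```text
time_s: 5.5
tool_pos: [0.3918, 0.286, 0.1664]
ee_rot: [[0.128, 0.992, -0.001], [0.992, -0.128, -0.001], [-0.001, -0.001, -1.0]]
contact_force: [-0.2, 0.2, -1.9]
finger_gap: 0.08
finger_force: 60.7
```

```bash
python3 plan.py .3896 .2892 .105 1.444
python3 - <<'E'
import cv2,numpy as np
from cell import r
a=r.grab_frame("top")[160:250,100:220]
b=r.grab_frame("side")[110:200,150:270]
cv2.imwrite("pics/g3.png",cv2.resize(np.hstack([a,b]),None,fx=3.3,fy=3.3,interpolation=2)[:,:,::-1])
E
```

```text
rot [-0.001  0.001 -0.001] d [ 0.0029 -0.0026  0.0614] |d| 0.062
[0.3918 0.286  0.1664] t 5.5 F [-0.2  0.2 -1.9] gap 0.0803216459072032 tip 0.022
```

View pics/g3.png

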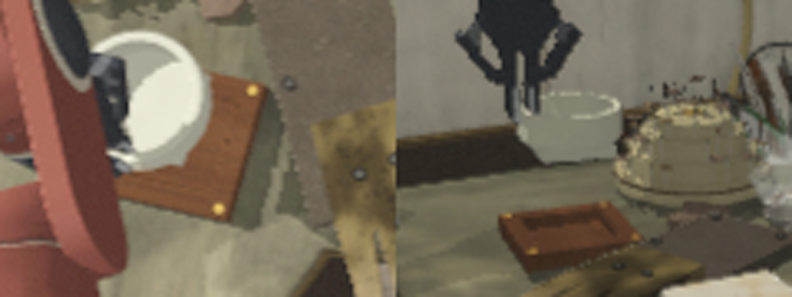

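The top view shows the dish held just above and to the left of the holder, with its rim right edge at about (210,95). The side view shows the dish above the pocket, which is at (575,225). I'll refine the holder with the side view and the dish with code.

```bash
cat > look.py <<'E'
from fit import *
a=r.grab_frame("top");b=r.grab_frame("side")
z=r.sense()["tool_pos"][2]-.0589
m=mask(b,(178,166,50,26),"holder");print(len(m),m.min(0),m.max(0))
print("holder side",fit("holder",[("side",m)],[.44,.2835,-.107]))
# dish: bright contour points in top right part, against model outline, robustly
x=r.sense()["tool_pos"];R=np.array(r.sense()["ee_rot"])
c0=x+R@[.0007,.0507,0];print("expected dish",c0,"z",z)
u,v=proj("top",np.array([[c0[0],c0[1],z+.05]]))[0].astype(int)
pt=mask(a,(u-26,v-26,54,56),"dish")
h=proj("top",np.array([[c0[0],c0[1],z+.05]]))[0]
pt=pt[(pt[:,0]>h[0]+2)]
print(len(pt),fit("dish",[("top",pt)],[c0[0],c0[1],-.107],z=z))
E
python3 look.py
```

```text
465 [181.125 170.625] [223.625 186.625]
holder side (array([ 0.42793517,  0.27835634, -0.31598912]), np.float64(4.428722425394922), np.float64(4.189647141773654))
expected dish [0.44298436 0.28007599 0.16720424] z 0.10830769344321126
256 (array([ 0.44490182,  0.28187239, -0.10367969]), np.float64(0.30859217218286594), np.float64(0.22217279315649224))
```

Request:
{"name": "shift_gripper", "arguments": {
  "increments": [
    {"sx": 0.001, "sy": -0.002, "sz": 0.015, "aperture": 0},
    {"sx": 0.002, "sy": -0.004, "sz": 0.04, "aperture": 0},
    {"sx": 0.002, "sy": -0.004, "sz": 0.06, "aperture": 0},
    {"sx": 0.002, "sy": -0.004, "sz": 0.07, "aperture": 0},
    {"sx": 0.002, "sy": -0.004, "sz": 0.077, "aperture": 0},
    {"sx": 0.002, "sy": -0.004, "sz": 0.077, "aperture": 0},
    {"sx": 0.002, "sy": -0.004, "sz": 0.077, "aperture": 0}
  ]
}}

```text
time_s: 6.4
tool_pos: [0.3891, 0.2895, 0.091]
ee_rot: [[0.128, 0.992, 0.001], [0.992, -0.128, 0.001], [0.001, 0.001, -1.0]]
contact_force: [0.0, 0.7, -2.7]
finger_gap: 0.08
finger_force: 60.7
```

```bash
python3 look.py
python3 - <<'E'
import cv2,numpy as np
from cell import r
a=r.grab_frame("top")[165:240,115:190]
b=r.grab_frame("side")[140:200,170:235]
c=lambda i:cv2.resize(i,(400,int(400*i.shape[0]/i.shape[1])),interpolation=2)[:369]
cv2.imwrite("pics/g4.png",np.hstack([c(a),c(b)])[:,:,::-1])
E
```

```text
152 [181.125 174.125] [191.625 186.625]
holder side (array([0.45709901, 0.28764646, 0.08596481]), np.float64(1.6370798855007895), np.float64(0.780430904712789))
expected dish [0.43978904 0.28392466 0.09159256] z 0.03259691615930153
232 (array([ 0.44114194,  0.2857562 , -0.10779005]), np.float64(0.20885444114333715), np.float64(0.13545575604847312))
```

View pics/g4.png

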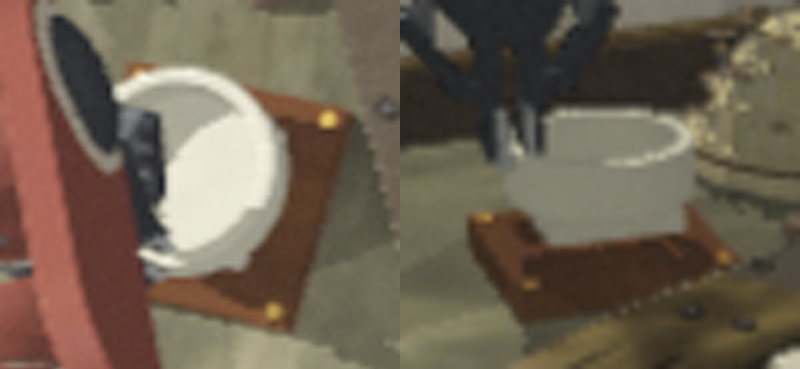

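The top tile shows the dish centred near the holder, with the right brass pins at (328,118) and (273,312). The foot is still clear of the block. I'll apply a small correction and lower it.

Request:
{"name": "shift_gripper", "arguments": {
  "increments": [
    {"sx": -0.001, "sy": -0.001, "sz": 0.003, "aperture": 0},
    {"sx": -0.002, "sy": -0.001, "sz": 0.006, "aperture": 0},
    {"sx": -0.002, "sy": -0.001, "sz": 0.009, "aperture": 0},
    {"sx": -0.002, "sy": -0.001, "sz": 0.012, "aperture": 0},
    {"sx": -0.002, "sy": -0.001, "sz": 0.015, "aperture": 0},
    {"sx": -0.002, "sy": -0.001, "sz": 0.017, "aperture": 0},
    {"sx": -0.002, "sy": -0.001, "sz": 0.019, "aperture": 0},
    {"sx": -0.002, "sy": -0.001, "sz": 0.019, "aperture": 0}
  ]
}}

```text
time_s: 7.4
tool_pos: [0.3872, 0.2874, 0.071]
ee_rot: [[0.128, 0.992, -0.001], [0.992, -0.128, -0.0], [-0.0, -0.0, -1.0]]
contact_force: [-0.9, -0.2, -2.9]
finger_gap: 0.076
finger_force: 60.7
```

```bash
python3 look.py | tail -2
```

```text
expected dish [0.43773657 0.28170502 0.0713147 ] z 0.012414452271183964
227 (array([ 0.43850246,  0.28345133, -0.10801379]), np.float64(0.3627765193547399), np.float64(0.19680941075871697))
```

Request:
{"name": "shift_gripper", "arguments": {
  "increments": [
    {"sy": 0.001, "sz": 0.001, "aperture": 0},
    {"sy": 0.001, "sz": 0.002, "aperture": 0},
    {"sy": 0.001, "sz": 0.003, "aperture": 0},
    {"sy": 0.001, "sz": 0.004, "aperture": 0},
    {"sy": 0.001, "sz": 0.004, "aperture": 0}
  ]
}}

```text
time_s: 8.0
tool_pos: [0.3887, 0.2876, 0.0688]
ee_rot: [[0.128, 0.992, -0.0], [0.992, -0.128, -0.0], [-0.0, -0.0, -1.0]]
contact_force: [-4.1, -1.4, 6.4]
finger_gap: 0.076
finger_force: 62.0
```

Request:
{"name": "shift_gripper", "arguments": {
  "increments": [
    {"aperture": 0.1},
    {"aperture": 0.15},
    {"aperture": 0.3},
    {"aperture": 0.4},
    {"sz": -0.02, "aperture": 0.4},
    {"sz": -0.06, "aperture": 0.5},
    {"sz": -0.1, "aperture": 0.5},
    {"sz": -0.12, "aperture": 0.5}
  ]
}}

```text
time_s: 8.8
tool_pos: [0.3898, 0.2881, 0.1914]
ee_rot: [[0.128, 0.992, 0.005], [0.992, -0.128, 0.003], [0.003, 0.005, -1.0]]
contact_force: [-0.4, 0.8, 0.7]
finger_gap: 0.495
finger_force: 0.0
```

```bash
python3 - <<'E'
from fit import *
a=r.grab_frame("top")
h=proj("top",np.array([[.44,.2835,.06]]))[0];u,v=h.astype(int)
pt=mask(a,(u-26,v-26,54,56),"dish")
pt=pt[(pt[:,0]>h[0]+2)]
print(len(pt),fit("dish",[("top",pt)],[.44,.2835,-.107],z=.01))
E
python3 plan.py .3606 -.2453 .19 .97
```

```text
227 (array([ 0.4405051 ,  0.2839126 , -0.10021764]), np.float64(0.39467106642111155), np.float64(0.21778651128766524))
rot [ 0.007 -0.008  0.473] d [-0.5336  0.0379  0.0013] |d| 0.535
[0.391  0.2888 0.1941] t 8.85 F [2.3 0.9 2.5] gap 0.5002865131646286 tip 0.022
```

Request:
{"name": "shift_gripper", "arguments": {
  "increments": [
    {"drz": 0.04, "sx": -0.04, "sy": 0.02, "aperture": 0.5},
    {"drz": 0.08, "sx": -0.08, "sy": 0.04, "aperture": 0.5},
    {"drz": 0.12, "sx": -0.12, "sy": 0.05, "aperture": 0.5},
    {"drz": 0.16, "sx": -0.16, "sy": 0.06, "aperture": 0.5},
    {"drz": 0.2, "sx": -0.2, "sy": 0.07, "aperture": 0.5},
    {"drz": 0.24, "sx": -0.24, "sy": 0.07, "aperture": 0.5},
    {"drz": 0.28, "sx": -0.28, "sy": 0.07, "aperture": 0.5},
    {"drz": 0.32, "sx": -0.32, "sy": 0.06, "aperture": 0.5}
  ]
}}

```text
time_s: 9.65
tool_pos: [0.4068, -0.0394, 0.1868]
ee_rot: [[0.435, 0.901, -0.0], [0.901, -0.435, -0.0], [-0.0, -0.0, -1.0]]
contact_force: [0.9, -1.7, -0.3]
finger_gap: 0.499
finger_force: 0.0
```

```bash
python3 plan.py .3632 -.2425 .13 .981
```

```text
rot [-0.    0.    0.14] d [-0.2019  0.0491  0.0568] |d| 0.215
[ 0.4068 -0.0394  0.1868] t 9.65 F [ 0.9 -1.7 -0.3] gap 0.4989678745401118 tip 0.022
```

Request:
{"name": "shift_gripper", "arguments": {
  "increments": [
    {"drz": 0.03, "sx": -0.04, "sy": 0.01, "aperture": 0.5},
    {"drz": 0.06, "sx": -0.08, "sy": 0.02, "sz": 0.01, "aperture": 0.5},
    {"drz": 0.09, "sx": -0.12, "sy": 0.03, "sz": 0.02, "aperture": 0.5},
    {"drz": 0.12, "sx": -0.16, "sy": 0.04, "sz": 0.04, "aperture": 0.5},
    {"drz": 0.14, "sx": -0.19, "sy": 0.046, "sz": 0.05, "aperture": 0.5},
    {"drz": 0.14, "sx": -0.202, "sy": 0.049, "sz": 0.057, "aperture": 0.5},
    {"drz": 0.14, "sx": -0.202, "sy": 0.049, "sz": 0.057, "aperture": 0.5},
    {"drz": 0.14, "sx": -0.202, "sy": 0.049, "sz": 0.057, "aperture": 0.5}
  ]
}}

```text
time_s: 10.45
tool_pos: [0.3638, -0.2403, 0.1301]
ee_rot: [[0.554, 0.832, -0.0], [0.832, -0.554, 0.001], [0.001, -0.001, -1.0]]
contact_force: [-0.1, 0.3, 0.1]
finger_gap: 0.501
finger_force: 0.0
```

```bash
python3 plan.py .3632 -.2425 .064 .981
python3 - <<'E'
from fit import *
b=r.grab_frame("side")
for n,x in(("pot",(.3954,-.264)),):
    h=proj("side",np.array([[*x,.03]]))[0];u,v=h.astype(int);print(h)
    m=mask(b,(u-26,v-26,52,52),n);print(m.min(0),m.max(0),fit(n,[("side",m)],[*x,0],yaw=False))
cv2.imwrite("pics/g5.png",cv2.resize(b[v-70:v+40,u-70:u+70],None,fx=5,fy=5,interpolation=2)[:,:,::-1])
print("tip px",(proj("side",np.array([np.array(r.sense()["tool_pos"])-[0,0,.022]]))[0]-[u-70,v-70])*5)
E
```

```text
rot [-0.001 -0.001  0.002] d [-0.0022  0.0008  0.0661] |d| 0.066
[ 0.3638 -0.2403  0.1301] t 10.45 F [-0.1  0.3  0.1] gap 0.5006873352867236 tip 0.022
[271.10282689 247.60360631]
[252.625 229.125] [286.375 265.875] (array([ 0.3955814 , -0.26274361,  0.        ]), np.float64(3.9761614209464966), np.float64(2.1091713057178807))
tip px [272.96770557 202.81084785]
```

View pics/g5.png

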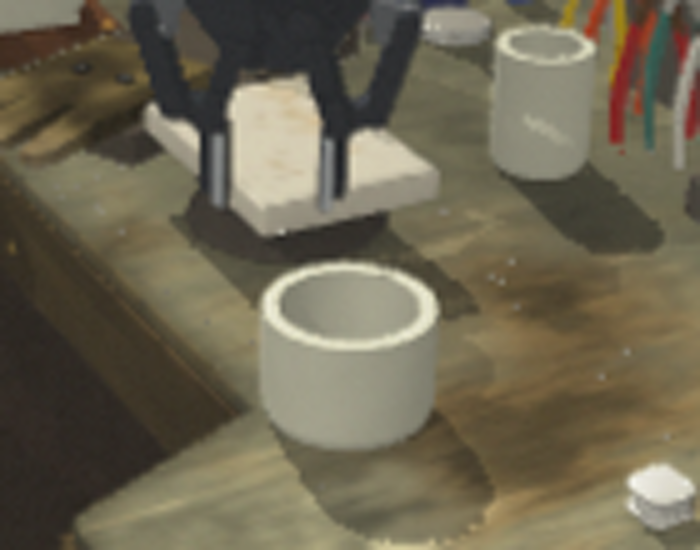

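The side view shows the pot clear at (350,355), and the fingers' midpoint at (273,200) matches the projection. I'll pinch its near wall.

Request:
{"name": "shift_gripper", "arguments": {
  "increments": [
    {"sx": -0.002, "sy": 0.001, "sz": 0.03, "aperture": 0.5},
    {"sx": -0.002, "sy": 0.001, "sz": 0.05, "aperture": 0.5},
    {"sx": -0.002, "sy": 0.001, "sz": 0.066, "aperture": 0.5},
    {"sx": -0.002, "sy": 0.001, "sz": 0.066, "aperture": 0.5},
    {"sx": -0.002, "sy": 0.001, "sz": 0.066, "aperture": 0.3},
    {"sx": -0.002, "sy": 0.001, "sz": 0.066, "aperture": 0.2},
    {"sx": -0.002, "sy": 0.001, "sz": 0.066, "aperture": 0.12},
    {"sx": -0.002, "sy": 0.001, "sz": 0.066, "aperture": 0}
  ],
  "grip_force": 60
}}

```text
time_s: 11.3
tool_pos: [0.3644, -0.2437, 0.066]
ee_rot: [[0.555, 0.832, 0.002], [0.832, -0.555, -0.001], [0.0, 0.002, -1.0]]
contact_force: [-0.4, 2.2, 6.0]
finger_gap: 0.106
finger_force: 57.4
```

Request:
{"name": "shift_gripper", "arguments": {
  "increments": [
    {"aperture": 0},
    {"aperture": 0},
    {"aperture": 0}
  ]
}}

```text
time_s: 11.6
tool_pos: [0.3644, -0.2437, 0.066]
ee_rot: [[0.555, 0.832, 0.002], [0.832, -0.555, -0.001], [0.001, 0.002, -1.0]]
contact_force: [-0.5, 2.3, 6.6]
finger_gap: 0.1
finger_force: 57.4
```

Request:
{"name": "shift_gripper", "arguments": {
  "increments": [
    {"sz": -0.005, "aperture": 0},
    {"sz": -0.015, "aperture": 0},
    {"sz": -0.03, "aperture": 0},
    {"sz": -0.05, "aperture": 0},
    {"sz": -0.075, "aperture": 0},
    {"sz": -0.1, "aperture": 0},
    {"sz": -0.115, "aperture": 0},
    {"sz": -0.115, "aperture": 0}
  ]
}}

```text
time_s: 12.4
tool_pos: [0.3644, -0.2443, 0.1822]
ee_rot: [[0.555, 0.832, 0.004], [0.832, -0.555, -0.004], [-0.001, 0.005, -1.0]]
contact_force: [0.8, -0.4, -2.3]
finger_gap: 0.098
finger_force: 57.4
```

```bash
python3 plan.py .4009 .2867 .18 1.442
```

```text
rot [ 0.005  0.002 -0.459] d [ 4.620e-01 -2.643e-01  3.000e-04] |d| 0.532
[ 0.3644 -0.2443  0.1822] t 12.4 F [ 0.8 -0.4 -2.3] gap 0.09800931681148825 tip 0.022
```

Request:
{"name": "shift_gripper", "arguments": {
  "increments": [
    {"drz": -0.01, "sx": 0.01, "sy": -0.003, "aperture": 0},
    {"drz": -0.03, "sx": 0.03, "sy": -0.01, "aperture": 0},
    {"drz": -0.06, "sx": 0.06, "sy": -0.02, "aperture": 0},
    {"drz": -0.09, "sx": 0.09, "sy": -0.03, "aperture": 0},
    {"drz": -0.12, "sx": 0.12, "sy": -0.045, "aperture": 0},
    {"drz": -0.15, "sx": 0.15, "sy": -0.06, "aperture": 0},
    {"drz": -0.18, "sx": 0.185, "sy": -0.08, "aperture": 0},
    {"drz": -0.22, "sx": 0.22, "sy": -0.1, "aperture": 0}
  ]
}}

```text
time_s: 13.2
tool_pos: [0.4008, -0.0025, 0.1772]
ee_rot: [[0.358, 0.934, -0.003], [0.934, -0.358, 0.001], [-0.0, -0.003, -1.0]]
contact_force: [0.6, 0.8, -1.8]
finger_gap: 0.1
finger_force: 57.4
```

```bash
python3 plan.py .4009 .2867 .18 1.442
```

```text
rot [-0.003 -0.    -0.238] d [ 0.27   -0.1036 -0.0025] |d| 0.289
[ 0.4008 -0.0025  0.1772] t 13.2 F [ 0.6  0.8 -1.8] gap 0.10038271279982143 tip 0.022
```

Request:
{"name": "shift_gripper", "arguments": {
  "increments": [
    {"drz": -0.03, "sx": 0.04, "sy": -0.015, "aperture": 0},
    {"drz": -0.06, "sx": 0.08, "sy": -0.031, "aperture": 0},
    {"drz": -0.1, "sx": 0.12, "sy": -0.046, "aperture": 0},
    {"drz": -0.14, "sx": 0.16, "sy": -0.062, "aperture": 0},
    {"drz": -0.17, "sx": 0.2, "sy": -0.077, "aperture": 0},
    {"drz": -0.2, "sx": 0.235, "sy": -0.09, "aperture": 0},
    {"drz": -0.23, "sx": 0.26, "sy": -0.1, "aperture": 0},
    {"drz": -0.238, "sx": 0.27, "sy": -0.104, "aperture": 0}
  ]
}}

```text
time_s: 14.0
tool_pos: [0.4003, 0.2866, 0.1771]
ee_rot: [[0.126, 0.992, -0.004], [0.992, -0.126, -0.001], [-0.002, -0.004, -1.0]]
contact_force: [0.2, -0.8, -1.8]
finger_gap: 0.102
finger_force: 57.4
```

Request:
{"name": "shift_gripper", "arguments": {
  "increments": [
    {"aperture": 0},
    {"aperture": 0},
    {"aperture": 0}
  ]
}}

```text
time_s: 14.3
tool_pos: [0.4021, 0.2835, 0.1788]
ee_rot: [[0.131, 0.991, -0.001], [0.991, -0.131, -0.001], [-0.001, -0.001, -1.0]]
contact_force: [-0.5, -0.2, -1.3]
finger_gap: 0.101
finger_force: 57.4
```

```bash
cat > look2.py <<'E'
import sys
from fit import *
# kind, x-offset, y-offset, z-offset of object in tool
k,ox,oy,oz=sys.argv[1],*map(float,sys.argv[2:5])
a=r.grab_frame("top");s=r.sense();x=np.array(s["tool_pos"]);c=x+np.array(s["ee_rot"])@[ox,oy,0];z=x[2]-oz
H={"pot":.058,"cup":.08}[k]
h=proj("top",np.array([[c[0],c[1],z+H]]))[0];u,v=h.astype(int)
cv2.imwrite("pics/last.png",cv2.resize(a[v-40:v+40,u-50:u+50],None,fx=6,fy=6,interpolation=2)[:,:,::-1])
print("kin",c,"z",z,"rim in crop",(h-[u-50,v-40])*6)
pt=mask(a,(u-24,v-20,50,36),k);pt=pt[(pt[:,0]>h[0]+4)&(pt[:,1]<h[1]+4)]
print(len(pt),fit(k,[("top",pt)],[c[0],c[1],0],z=z,yaw=False))
E
python3 look2.py pot .0003 .0385 .066;python3 plan.py .4009 .2867 .12 1.442
```

```text
kin [0.44050983 0.27879117 0.17900944] z 0.11302171274129344 rim in crop [303.76977649 240.58057803]
86 (array([0.44083519, 0.27352923, 0.        ]), np.float64(0.8802259264551172), np.float64(0.3416606815484918))
rot [-0.     0.    -0.003] d [ 0.003  -0.0018  0.059 ] |d| 0.059
[0.4023 0.2836 0.179 ] t 14.35 F [-0.7 -0.2 -1.1] gap 0.10136973069001043 tip 0.022
```

View pics/last.png

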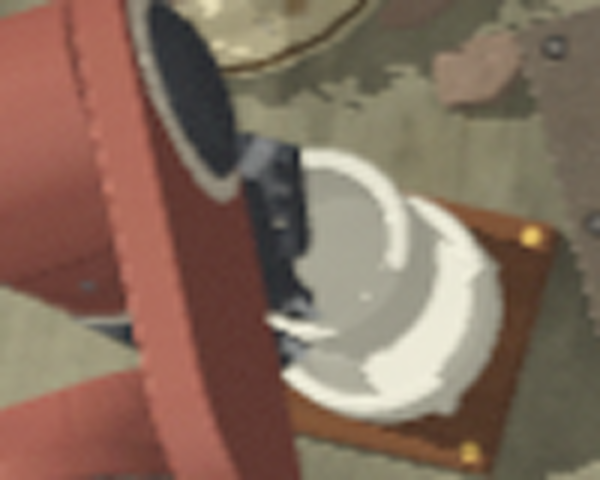

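The top crop shows the pot's rim, with outer points near (370,158), (395,185) and (408,215), above and to the left of the seated dish. I'll fit the rim with these points.

```bash
python3 - <<'E'
from fit import *
z=.113;c=[.4405,.2788]
h=proj("top",np.array([[*c,z+.058]]))[0];u,v=h.astype(int)
P=(np.array([(330,149),(370,158),(395,185),(408,215),(410,250)])+.5)/6-.5+[u-50,v-40]
W=np.array([ray("top",*p,z+.058)[:2] for p in P])
s=least_squares(lambda x:np.hypot(*(W-x).T)-.043,c);print(s.x,s.fun*1e3)
E
```

```text
[0.44146665 0.2763754 ] [-0.73139644  1.08387546 -0.17818533 -0.34854756  0.00383866]
```

Request:
{"name": "shift_gripper", "arguments": {
  "increments": [
    {"sx": 0.002, "sy": -0.001, "sz": 0.01, "aperture": 0},
    {"sx": 0.004, "sy": -0.002, "sz": 0.02, "aperture": 0},
    {"sx": 0.006, "sy": -0.002, "sz": 0.03, "aperture": 0},
    {"sx": 0.006, "sy": -0.002, "sz": 0.04, "aperture": 0},
    {"sx": 0.006, "sy": -0.002, "sz": 0.045, "aperture": 0},
    {"sx": 0.006, "sy": -0.002, "sz": 0.045, "aperture": 0},
    {"sx": 0.006, "sy": -0.002, "sz": 0.045, "aperture": 0},
    {"sx": 0.006, "sy": -0.002, "sz": 0.045, "aperture": 0}
  ]
}}

```text
time_s: 15.15
tool_pos: [0.4015, 0.2911, 0.1349]
ee_rot: [[0.13, 0.992, 0.001], [0.992, -0.13, 0.001], [0.001, 0.001, -1.0]]
contact_force: [0.3, -1.0, -1.9]
finger_gap: 0.097
finger_force: 57.4
```

```bash
cat > rim.py <<'E'
import sys
from fit import *
from scipy.ndimage import map_coordinates
def rim(c,zr,R,azs,n="top",lim=.008):
    g=r.grab_frame(n).min(2).astype(float);W=[]
    rr=np.arange(R-lim,R+lim,.0003)
    for t in np.radians(azs):
        uv=proj(n,np.c_[c[0]+rr*np.cos(t),c[1]+rr*np.sin(t),0*rr+zr])
        p=map_coordinates(g,[uv[:,1],uv[:,0]],order=1)
        gr=np.convolve(np.diff(p),np.ones(7)/7,"same")[3:-3]
        i=gr.argmin()
        W.append((np.degrees(t),(rr[i+3]-R)*1e3,gr[i]))
    return np.array(W)
def solve(W,gmax=-3):
    W=W[W[:,2]<gmax];t=np.radians(W[:,0])
    s=least_squares(lambda d:(d[0]*np.cos(t)+d[1]*np.sin(t)-W[:,1]),[0,0],loss="soft_l1",f_scale=.5)
    return s.x,np.sqrt(np.mean(s.fun**2)),len(W)
if __name__=="__main__":
    ox,oy,oz,H,R=map(float,sys.argv[1:6])
    s=r.sense();x=np.array(s["tool_pos"]);c=x+np.array(s["ee_rot"])@[ox,oy,0]
    W=rim(c,x[2]-oz+H,R,np.arange(-90,80,10))
    print("kin",np.round(c,4),"bottom",x[2]-oz);print(np.round(W,1).tolist());print("vision-kin mm",solve(W))
E
python3 rim.py -.003 .0385 .066 .058 .043
```

```text
kin [0.4393 0.2831 0.135 ] bottom 0.06892687240024203
[[-90.0, -2.9, -3.7], [-80.0, -0.8, -4.4], [-70.0, -0.8, -3.9], [-60.0, -1.1, -4.4], [-50.0, -1.7, -3.9], [-40.0, 6.4, -6.1], [-30.0, 2.5, -5.3], [-20.0, -0.2, -6.2], [-10.0, 0.1, -6.2], [0.0, -0.5, -4.9], [10.0, -1.4, -4.7], [20.0, -0.5, -1.4], [30.0, 6.7, 0.6], [40.0, -7.1, -0.0], [50.0, 5.8, -3.4], [60.0, 2.8, -3.5], [70.0, 5.8, -1.4]]
vision-kin mm (array([0.71820795, 1.89301769]), np.float64(2.544925595289233), 13)
```

Request:
{"name": "shift_gripper", "arguments": {
  "increments": [
    {"sy": 0.001, "sz": 0.003, "aperture": 0},
    {"sy": 0.001, "sz": 0.006, "aperture": 0},
    {"sy": 0.001, "sz": 0.009, "aperture": 0},
    {"sy": 0.001, "sz": 0.012, "aperture": 0},
    {"sy": 0.001, "sz": 0.015, "aperture": 0},
    {"sy": 0.001, "sz": 0.018, "aperture": 0},
    {"sy": 0.001, "sz": 0.018, "aperture": 0}
  ]
}}

```text
time_s: 15.9
tool_pos: [0.4022, 0.2909, 0.1169]
ee_rot: [[0.13, 0.992, -0.0], [0.992, -0.13, 0.0], [0.0, -0.0, -1.0]]
contact_force: [-2.4, -1.6, 3.7]
finger_gap: 0.098
finger_force: 58.0
```

```bash
python3 rim.py -.003 .0385 .066 .058 .043
```

```text
kin [0.44   0.2829 0.1169] bottom 0.05085677270302523
[[-90.0, -2.6, -3.9], [-80.0, -0.8, -3.5], [-70.0, -2.9, -3.5], [-60.0, -1.1, -3.9], [-50.0, -1.1, -3.8], [-40.0, 6.7, -4.1], [-30.0, 4.6, -5.6], [-20.0, 1.6, -7.8], [-10.0, -0.5, -7.1], [0.0, 0.4, -7.7], [10.0, 0.7, -8.3], [20.0, 1.0, -1.3], [30.0, 6.7, -1.5], [40.0, 6.7, -0.7], [50.0, 4.6, -3.1], [60.0, 0.4, -3.1], [70.0, 6.7, -2.2]]
vision-kin mm (array([0.79444535, 1.67376653]), np.float64(2.6491779029455436), 13)
```

The force shows the pot touching the dish's rim on the +x/+y side, so I'll back off, shift and lower again.

Request:
{"name": "shift_gripper", "arguments": {
  "increments": [
    {"sz": -0.004, "aperture": 0},
    {"sx": -0.001, "sy": -0.001, "sz": -0.006, "aperture": 0},
    {"sx": -0.0015, "sy": -0.002, "sz": -0.006, "aperture": 0},
    {"sx": -0.0015, "sy": -0.002, "sz": -0.003, "aperture": 0},
    {"sx": -0.0015, "sy": -0.002, "sz": -0.001, "aperture": 0},
    {"sx": -0.0015, "sy": -0.002, "sz": 0.001, "aperture": 0},
    {"sx": -0.0015, "sy": -0.002, "sz": 0.001, "aperture": 0}
  ]
}}

```text
time_s: 16.65
tool_pos: [0.3999, 0.2893, 0.1148]
ee_rot: [[0.13, 0.992, -0.0], [0.992, -0.13, -0.001], [-0.001, 0.0, -1.0]]
contact_force: [0.9, -0.7, -0.4]
finger_gap: 0.101
finger_force: 57.4
```

Request:
{"name": "shift_gripper", "arguments": {
  "increments": [
    {"sz": 0.002, "aperture": 0},
    {"sz": 0.004, "aperture": 0},
    {"sz": 0.004, "aperture": 0}
  ]
}}

```text
time_s: 16.95
tool_pos: [0.3997, 0.2893, 0.1107]
ee_rot: [[0.13, 0.992, -0.001], [0.992, -0.13, -0.0], [-0.001, -0.001, -1.0]]
contact_force: [-0.2, -0.3, -2.1]
finger_gap: 0.099
finger_force: 57.3
```

Request:
{"name": "shift_gripper", "arguments": {
  "increments": [
    {"sz": 0.002, "aperture": 0},
    {"sz": 0.004, "aperture": 0},
    {"sz": 0.006, "aperture": 0},
    {"sz": 0.008, "aperture": 0},
    {"sz": 0.009, "aperture": 0},
    {"sz": 0.009, "aperture": 0}
  ]
}}

```text
time_s: 17.55
tool_pos: [0.3998, 0.2895, 0.102]
ee_rot: [[0.13, 0.992, -0.0], [0.992, -0.13, 0.0], [-0.0, -0.0, -1.0]]
contact_force: [0.9, -2.1, -2.0]
finger_gap: 0.103
finger_force: 57.3
```

Request:
{"name": "shift_gripper", "arguments": {
  "increments": [
    {"sz": 0.001, "aperture": 0},
    {"sz": 0.002, "aperture": 0},
    {"sz": 0.003, "aperture": 0},
    {"sz": 0.004, "aperture": 0},
    {"sz": 0.005, "aperture": 0},
    {"sz": 0.006, "aperture": 0},
    {"sz": 0.006, "aperture": 0}
  ]
}}

```text
time_s: 18.25
tool_pos: [0.4002, 0.2896, 0.098]
ee_rot: [[0.129, 0.992, -0.0], [0.992, -0.129, -0.0], [-0.0, -0.0, -1.0]]
contact_force: [-3.7, -4.1, 8.9]
finger_gap: 0.1
finger_force: 58.6
```

Request:
{"name": "shift_gripper", "arguments": {
  "increments": [
    {"aperture": 0.12},
    {"aperture": 0.18},
    {"aperture": 0.3},
    {"aperture": 0.4},
    {"sz": -0.02, "aperture": 0.4},
    {"sz": -0.06, "aperture": 0.4},
    {"sz": -0.1, "aperture": 0.5},
    {"sz": -0.12, "aperture": 0.6}
  ]
}}

```text
time_s: 19.05
tool_pos: [0.4012, 0.2902, 0.2203]
ee_rot: [[0.13, 0.992, 0.005], [0.992, -0.13, 0.003], [0.003, 0.004, -1.0]]
contact_force: [0.5, 0.0, 0.4]
finger_gap: 0.599
finger_force: 0.0
```

```bash
python3 - <<'E'
from rim import *
az=np.arange(-90,80,10)
W=rim([.4391,.2825],.032+.058,.043,az);print(np.round(W,1).tolist(),solve(W))
W=rim([.4391,.2825],.032+.058,.0345,az,lim=.005);print(np.round(W,1).tolist(),solve(W))
E
python3 plan.py .65 -.0745 .19 1.2
```

```text
[[-90.0, -1.7, -3.7], [-80.0, 0.4, -4.0], [-70.0, -1.7, -3.6], [-60.0, -0.8, -3.7], [-50.0, -1.7, -3.5], [-40.0, -2.0, -4.1], [-30.0, 6.7, -4.1], [-20.0, 6.4, -6.4], [-10.0, 5.2, -7.7], [0.0, 4.0, -7.5], [10.0, 4.0, -6.9], [20.0, 1.3, -7.7], [30.0, 1.0, -8.9], [40.0, 1.0, -8.2], [50.0, 1.0, -6.5], [60.0, 1.0, -7.8], [70.0, -4.1, -4.7]] (array([1.71887697, 0.29164018]), np.float64(2.719305598019089), 17)
[[-90.0, 3.7, -1.7], [-80.0, 3.7, -0.6], [-70.0, 3.7, -1.0], [-60.0, 3.7, -1.3], [-50.0, 3.7, -0.7], [-40.0, 3.7, -0.8], [-30.0, 3.7, -0.7], [-20.0, 3.7, -0.2], [-10.0, -4.1, -0.1], [0.0, -4.1, 0.2], [10.0, -4.1, -0.6], [20.0, -4.1, -0.7], [30.0, -4.1, 0.5], [40.0, -4.1, 0.3], [50.0, 3.7, 0.4], [60.0, 3.7, -0.4], [70.0, 3.7, -3.9]] (array([1.26547455, 3.47686271]), np.float64(1.788134351699e-08), 1)
rot [ 0.006 -0.005  0.241] d [-0.33    0.2932  0.0309] |d| 0.443
[0.4018 0.2906 0.2206] t 19.15 F [ 0.8 -0.3  0.6] gap 0.5959319002144414 tip 0.022
```

```bash
python3 - <<'E'
from fit import *
for nm,p,q in(("red",(324,205.5),(279.3,130.8)),("teal?",(331,205.5),(288.5,130)),("orange",(317,199),(266,129))):
    o1=C["side"]["T"][:3,3];o2=C["top"]["T"][:3,3];d1=ray("side",*p,0)-o1;d2=ray("top",*q,0)-o2
    t=np.linalg.lstsq(np.c_[d1,-d2],o2-o1,rcond=None)[0]
    print(nm,o1+d1*t[0],o2+d2*t[1])
E
```

```text
red [ 0.71345724 -0.07207532 -0.00223039] [ 0.71667066 -0.07397142 -0.00080456]
teal? [ 0.71685833 -0.10182275  0.00913586] [ 0.71823361 -0.10265742  0.00977665]
orange [ 0.7159446  -0.030896    0.00425495] [ 0.71576795 -0.03079318  0.00418047]
```

```bash
python3 plan.py .6227 -.0731 .15 1.457
```

```text
rot [ 0.006 -0.005 -0.016] d [-0.3324  0.2657  0.0707] |d| 0.431
[0.4018 0.2906 0.2206] t 19.15 F [ 0.8 -0.3  0.6] gap 0.5959319002144414 tip 0.022
```

Request:
{"name": "shift_gripper", "arguments": {
  "increments": [
    {"sx": -0.03, "sy": 0.02, "aperture": 0.4},
    {"sx": -0.07, "sy": 0.045, "aperture": 0.35},
    {"sx": -0.11, "sy": 0.075, "aperture": 0.35},
    {"sx": -0.15, "sy": 0.105, "aperture": 0.35},
    {"sx": -0.19, "sy": 0.135, "aperture": 0.35},
    {"sx": -0.225, "sy": 0.165, "sz": 0.01, "aperture": 0.35},
    {"sx": -0.26, "sy": 0.195, "sz": 0.02, "aperture": 0.35},
    {"sx": -0.29, "sy": 0.225, "sz": 0.03, "aperture": 0.35}
  ]
}}

```text
time_s: 19.95
tool_pos: [0.5853, -0.0292, 0.1838]
ee_rot: [[0.131, 0.991, -0.003], [0.991, -0.131, 0.001], [0.0, -0.003, -1.0]]
contact_force: [0.4, 0.3, 0.8]
finger_gap: 0.354
finger_force: 0.0
```

```bash
python3 plan.py .6227 -.0731 .15 1.457
```

```text
rot [-0.003 -0.    -0.017] d [-0.0386  0.0429  0.0336] |d| 0.067
[ 0.5853 -0.0292  0.1838] t 19.95 F [0.4 0.3 0.8] gap 0.3540473916618445 tip 0.022
```

Request:
{"name": "shift_gripper", "arguments": {
  "increments": [
    {"drz": -0.01, "sx": -0.02, "sy": 0.02, "sz": 0.01, "aperture": 0.35},
    {"drz": -0.017, "sx": -0.035, "sy": 0.038, "sz": 0.03, "aperture": 0.35},
    {"drz": -0.017, "sx": -0.036, "sy": 0.042, "sz": 0.034, "aperture": 0.35},
    {"drz": -0.017, "sx": -0.036, "sy": 0.042, "sz": 0.034, "aperture": 0.35},
    {"drz": -0.017, "sx": -0.036, "sy": 0.042, "sz": 0.034, "aperture": 0.35},
    {"drz": -0.017, "sx": -0.036, "sy": 0.042, "sz": 0.034, "aperture": 0.35}
  ]
}}

```text
time_s: 20.55
tool_pos: [0.6223, -0.0674, 0.1531]
ee_rot: [[0.112, 0.994, 0.001], [0.994, -0.112, -0.0], [0.0, 0.001, -1.0]]
contact_force: [-0.4, 0.1, -0.3]
finger_gap: 0.349
finger_force: 0.0
```

```bash
python3 plan.py .6227 -.0731 .086 1.457; python3 - <<'E'
from fit import *
b=r.grab_frame("side")
m=mask(b,(294,177,32,42),"cup");print(m.min(0),m.max(0))
for x in ((.6505,-.0745),(.6495,-.0762)): 
    q=np.concatenate([proj("side",P+[x[0],x[1],0]) for P in M["cup"]]);print(q.min(0),q.max(0))
E
```

```text
rot [ 0.001 -0.     0.002] d [-0.0056  0.0009  0.0671] |d| 0.067
[ 0.6223 -0.0674  0.1531] t 20.55 F [-0.4  0.1 -0.3] gap 0.3485001259640916 tip 0.022
[298.875 187.125] [317.125 211.625]
[299.03212541 181.8151695 ] [320.62244473 212.81734198]
[299.08145802 182.04098518] [320.70589659 213.09393994]
```

Request:
{"name": "shift_gripper", "arguments": {
  "increments": [
    {"sx": -0.003, "sy": 0.001, "sz": 0.02, "aperture": 0.35},
    {"sx": -0.005, "sy": 0.001, "sz": 0.03, "aperture": 0.35},
    {"sx": -0.005, "sy": 0.001, "sz": 0.05, "aperture": 0.35},
    {"sx": -0.005, "sy": 0.001, "sz": 0.067, "aperture": 0.35},
    {"sx": -0.005, "sy": 0.001, "sz": 0.067, "aperture": 0.35},
    {"sx": -0.005, "sy": 0.001, "sz": 0.067, "aperture": 0.25},
    {"sx": -0.005, "sy": 0.001, "sz": 0.067, "aperture": 0.18},
    {"sx": -0.005, "sy": 0.001, "sz": 0.067, "aperture": 0}
  ],
  "grip_force": 50
}}

```text
time_s: 21.4
tool_pos: [0.6238, -0.0737, 0.0867]
ee_rot: [[0.113, 0.994, 0.002], [0.994, -0.113, -0.001], [-0.0, 0.002, -1.0]]
contact_force: [0.9, -0.5, 0.7]
finger_gap: 0.103
finger_force: 49.0
```

Request:
{"name": "shift_gripper", "arguments": {
  "increments": [
    {"aperture": 0},
    {"aperture": 0},
    {"aperture": 0}
  ]
}}

```text
time_s: 21.7
tool_pos: [0.6238, -0.0737, 0.0867]
ee_rot: [[0.113, 0.994, 0.002], [0.994, -0.113, -0.0], [-0.0, 0.002, -1.0]]
contact_force: [0.5, 0.4, 5.2]
finger_gap: 0.108
finger_force: 49.4
```

Request:
{"name": "shift_gripper", "arguments": {
  "increments": [
    {"sz": -0.005, "aperture": 0},
    {"sz": -0.015, "aperture": 0},
    {"sz": -0.03, "aperture": 0},
    {"sz": -0.05, "aperture": 0},
    {"sz": -0.075, "aperture": 0},
    {"sz": -0.1, "aperture": 0},
    {"sz": -0.12, "aperture": 0},
    {"sz": -0.13, "aperture": 0}
  ]
}}

```text
time_s: 22.5
tool_pos: [0.6239, -0.0737, 0.2191]
ee_rot: [[0.113, 0.994, 0.005], [0.994, -0.113, -0.001], [-0.001, 0.005, -1.0]]
contact_force: [1.0, 0.5, -1.0]
finger_gap: 0.101
finger_force: 49.1
```

```bash
python3 plan.py .4119 .2845 .217 1.457
```

```text
rot [0.005 0.001 0.001] d [ 0.332  -0.251   0.0007] |d| 0.416
[ 0.6239 -0.0737  0.2191] t 22.5 F [ 1.   0.5 -1. ] gap 0.10093311387420596 tip 0.022
```

Request:
{"name": "shift_gripper", "arguments": {
  "increments": [
    {"sx": 0.01, "sy": -0.008, "aperture": 0},
    {"sx": 0.03, "sy": -0.023, "aperture": 0},
    {"sx": 0.06, "sy": -0.045, "aperture": 0},
    {"sx": 0.09, "sy": -0.068, "aperture": 0},
    {"sx": 0.12, "sy": -0.091, "aperture": 0},
    {"sx": 0.15, "sy": -0.113, "aperture": 0},
    {"sx": 0.18, "sy": -0.136, "aperture": 0},
    {"sx": 0.21, "sy": -0.159, "aperture": 0}
  ]
}}

```text
time_s: 23.3
tool_pos: [0.486, 0.1546, 0.2135]
ee_rot: [[0.113, 0.994, -0.003], [0.994, -0.113, -0.0], [-0.0, -0.003, -1.0]]
contact_force: [1.4, 0.5, -1.4]
finger_gap: 0.108
finger_force: 49.2
```

```bash
python3 plan.py .4119 .2845 .217 1.457
```

```text
rot [-0.003  0.     0.001] d [ 0.1207 -0.0883 -0.0033] |d| 0.15
[0.486  0.1546 0.2135] t 23.3 F [ 1.4  0.5 -1.4] gap 0.1080975312398532 tip 0.022
```

Request:
{"name": "shift_gripper", "arguments": {
  "increments": [
    {"sx": 0.03, "sy": -0.022, "aperture": 0},
    {"sx": 0.06, "sy": -0.044, "aperture": 0},
    {"sx": 0.09, "sy": -0.066, "aperture": 0},
    {"sx": 0.11, "sy": -0.08, "aperture": 0},
    {"sx": 0.12, "sy": -0.088, "aperture": 0},
    {"sx": 0.122, "sy": -0.09, "aperture": 0},
    {"sx": 0.122, "sy": -0.09, "aperture": 0},
    {"sx": 0.122, "sy": -0.09, "aperture": 0}
  ]
}}

```text
time_s: 24.1
tool_pos: [0.4132, 0.2837, 0.215]
ee_rot: [[0.114, 0.993, -0.0], [0.993, -0.114, -0.001], [-0.001, -0.0, -1.0]]
contact_force: [0.7, 1.1, -0.7]
finger_gap: 0.106
finger_force: 49.2
```

Request:
{"name": "shift_gripper", "arguments": {
  "increments": [
    {"aperture": 0},
    {"aperture": 0}
  ]
}}

```text
time_s: 24.3
tool_pos: [0.4133, 0.2839, 0.2153]
ee_rot: [[0.114, 0.993, 0.0], [0.993, -0.114, -0.0], [-0.0, 0.0, -1.0]]
contact_force: [0.3, -0.6, -1.2]
finger_gap: 0.104
finger_force: 49.2
```

```bash
python3 plan.py .4119 .2845 .185 1.457; python3 rim.py 0 .0263 .0867 .08 .031
```

```text
rot [ 0.     0.    -0.001] d [ 0.0005 -0.0015  0.0303] |d| 0.03
[0.4133 0.2839 0.2153] t 24.3 F [ 0.3 -0.6 -1.2] gap 0.10390983930979338 tip 0.022
kin [0.4395 0.2809 0.2153] bottom 0.12862722181645564
[[-90.0, -2.3, -4.8], [-80.0, 0.1, -3.7], [-70.0, 0.4, -4.5], [-60.0, 1.9, -6.7], [-50.0, 1.3, -8.6], [-40.0, 0.7, -6.5], [-30.0, 0.7, -6.5], [-20.0, 0.4, -6.7], [-10.0, -0.2, -7.3], [0.0, 1.3, -4.7], [10.0, 1.3, -0.5], [20.0, -3.5, -1.5], [30.0, -1.7, -5.7], [40.0, -5.3, -2.4], [50.0, 6.7, -0.2], [60.0, -3.2, -0.1], [70.0, 1.6, -0.1]]
vision-kin mm (array([ 0.44807317, -0.42377816]), np.float64(1.151493640187193), 11)
```

Request:
{"name": "shift_gripper", "arguments": {
  "increments": [
    {"sx": 0.001, "sy": -0.001, "sz": 0.005, "aperture": 0},
    {"sx": 0.002, "sy": -0.001, "sz": 0.012, "aperture": 0},
    {"sx": 0.003, "sy": -0.001, "sz": 0.02, "aperture": 0},
    {"sx": 0.003, "sy": -0.001, "sz": 0.026, "aperture": 0},
    {"sx": 0.003, "sy": -0.001, "sz": 0.03, "aperture": 0},
    {"sx": 0.003, "sy": -0.001, "sz": 0.032, "aperture": 0},
    {"sx": 0.003, "sy": -0.001, "sz": 0.032, "aperture": 0}
  ]
}}

```text
time_s: 25.05
tool_pos: [0.4121, 0.2875, 0.1829]
ee_rot: [[0.113, 0.994, -0.001], [0.994, -0.113, -0.0], [-0.0, -0.001, -1.0]]
contact_force: [0.2, 0.1, -1.0]
finger_gap: 0.108
finger_force: 49.2
```

```bash
python3 rim.py -.0025 .0263 .0867 .08 .031
```

```text
kin [0.4379 0.2821 0.1829] bottom 0.0962197621089167
[[-90.0, -2.6, -2.1], [-80.0, -2.9, -4.6], [-70.0, -2.6, -4.4], [-60.0, -1.4, -4.1], [-50.0, -2.3, -2.8], [-40.0, -0.8, -6.6], [-30.0, -0.5, -8.9], [-20.0, -0.5, -8.3], [-10.0, -0.2, -8.2], [0.0, 1.0, -6.4], [10.0, 1.3, -3.0], [20.0, -3.5, -0.7], [30.0, -1.7, -5.4], [40.0, -2.9, -6.7], [50.0, 6.4, -0.3], [60.0, 1.3, -0.1], [70.0, -6.2, -0.4]]
vision-kin mm (array([-0.03800644,  1.59021905]), np.float64(1.595040748673554), 10)
```

Request:
{"name": "shift_gripper", "arguments": {
  "increments": [
    {"sx": -0.0005, "sy": 0.0007, "sz": 0.003, "aperture": 0},
    {"sx": -0.0005, "sy": 0.0007, "sz": 0.005, "aperture": 0},
    {"sx": -0.0005, "sy": 0.0007, "sz": 0.007, "aperture": 0},
    {"sx": -0.0005, "sy": 0.0007, "sz": 0.009, "aperture": 0},
    {"sx": -0.0005, "sy": 0.0007, "sz": 0.011, "aperture": 0},
    {"sx": -0.0005, "sy": 0.0007, "sz": 0.013, "aperture": 0},
    {"sx": -0.0005, "sy": 0.0007, "sz": 0.013, "aperture": 0}
  ]
}}

```text
time_s: 25.8
tool_pos: [0.4126, 0.2869, 0.1699]
ee_rot: [[0.113, 0.994, -0.001], [0.994, -0.113, -0.0], [-0.0, -0.001, -1.0]]
contact_force: [-0.1, -1.1, -1.2]
finger_gap: 0.107
finger_force: 49.2
```

Request:
{"name": "shift_gripper", "arguments": {
  "increments": [
    {"sz": 0.003, "aperture": 0},
    {"sz": 0.006, "aperture": 0},
    {"sz": 0.009, "aperture": 0},
    {"sz": 0.012, "aperture": 0},
    {"sz": 0.015, "aperture": 0},
    {"sz": 0.018, "aperture": 0},
    {"sz": 0.02, "aperture": 0}
  ]
}}

```text
time_s: 26.5
tool_pos: [0.4127, 0.2869, 0.1499]
ee_rot: [[0.113, 0.994, -0.0], [0.994, -0.113, -0.0], [-0.0, -0.0, -1.0]]
contact_force: [0.8, -0.0, -0.8]
finger_gap: 0.107
finger_force: 49.3
```

Request:
{"name": "shift_gripper", "arguments": {
  "increments": [
    {"sz": 0.003, "aperture": 0},
    {"sz": 0.006, "aperture": 0},
    {"sz": 0.009, "aperture": 0},
    {"sz": 0.012, "aperture": 0},
    {"sz": 0.015, "aperture": 0},
    {"sz": 0.018, "aperture": 0},
    {"sz": 0.02, "aperture": 0}
  ]
}}

```text
time_s: 27.2
tool_pos: [0.4127, 0.287, 0.1299]
ee_rot: [[0.113, 0.994, -0.0], [0.994, -0.113, -0.0], [-0.0, -0.0, -1.0]]
contact_force: [0.2, 0.4, -0.9]
finger_gap: 0.1
finger_force: 49.2
```

Request:
{"name": "shift_gripper", "arguments": {
  "increments": [
    {"sz": 0.001, "aperture": 0},
    {"sz": 0.002, "aperture": 0},
    {"sz": 0.003, "aperture": 0},
    {"sz": 0.004, "aperture": 0},
    {"sz": 0.005, "aperture": 0},
    {"sz": 0.005, "aperture": 0}
  ]
}}

```text
time_s: 27.8
tool_pos: [0.4135, 0.2874, 0.1266]
ee_rot: [[0.113, 0.994, 0.001], [0.994, -0.113, 0.001], [0.001, 0.001, -1.0]]
contact_force: [-1.6, 0.5, 5.5]
finger_gap: 0.105
finger_force: 49.9
```

The cup is seated at the expected height, so I'll release it.

Request:
{"name": "shift_gripper", "arguments": {
  "increments": [
    {"aperture": 0.12},
    {"aperture": 0.18},
    {"aperture": 0.3},
    {"aperture": 0.35},
    {"sz": -0.02, "aperture": 0.35},
    {"sz": -0.06, "aperture": 0.35},
    {"sz": -0.1, "aperture": 0.35},
    {"sz": -0.14, "aperture": 0.35}
  ]
}}

```text
time_s: 28.6
tool_pos: [0.4124, 0.2868, 0.2661]
ee_rot: [[0.113, 0.994, -0.001], [0.994, -0.113, -0.001], [-0.001, -0.001, -1.0]]
contact_force: [0.7, 0.6, 0.9]
finger_gap: 0.353
finger_force: 0.0
```

Request:
{"name": "shift_gripper", "arguments": {
  "increments": [
    {"sx": -0.04, "sy": -0.01, "aperture": 0.35},
    {"sx": -0.08, "sy": -0.02, "aperture": 0.35},
    {"sx": -0.12, "sy": -0.03, "aperture": 0.35},
    {"sx": -0.16, "sy": -0.03, "aperture": 0.35},
    {"sx": -0.2, "sy": -0.03, "aperture": 0.35},
    {"sx": -0.24, "sy": -0.03, "aperture": 0.35},
    {"sx": -0.26, "sy": -0.03, "aperture": 0.35},
    {"sx": -0.26, "sy": -0.03, "aperture": 0.35}
  ]
}}

```text
time_s: 29.4
tool_pos: [0.3534, 0.0303, 0.265]
ee_rot: [[0.117, 0.993, 0.0], [0.993, -0.117, -0.0], [-0.0, 0.0, -1.0]]
contact_force: [-0.1, 0.8, 0.8]
finger_gap: 0.349
finger_force: 0.0
```

```bash
python3 - <<'E'
from rim import *
az=np.arange(-180,180,20)
for nm,c,z,R in(("dish",(.4405,.2839),.06,.055),("pot",(.4397,.2834),.09,.043),("cup",(.4397,.2834),.12,.031)):
    W=rim(c,z,R,az,lim=.006);print(nm,W[:,1].round(1).tolist(),solve(W))
E
```

```text
dish [2.4, 4.5, 3.0, 2.4, 2.4, 4.5, 4.5, 1.5, -1.2, -1.8, -3.0, -0.9, 2.1, -1.2, -2.1, -2.1, -0.3, 0.6] (array([-1.70685469, -2.52364403]), np.float64(1.8937016200973806), 14)
pot [0.9, -0.6, 0.9, 1.2, 0.6, 0.9, -1.8, -0.9, 4.5, 3.3, 0.6, 0.6, 2.1, 0.0, 0.3, 2.1, 4.5, -0.9] (array([0.07715725, 1.29278183]), np.float64(2.1128733877416566), 12)
cup [-0.9, -2.7, -1.8, -0.9, -0.9, -1.8, 0.6, -1.2, -1.5, 3.6, 1.5, 0.6, 1.2, 1.2, 2.1, 4.2, -1.8, -0.9] (array([1.03882697, 1.22578815]), np.float64(1.327560310070379), 16)
```

```bash
python3 -c "
from cell import r
print(r.hand_in())"
```

```text
the job is handed in; nothing more can be done
None
```

I seated the dish, nested the middle pot and then the slim cup, and handed in at about 29 s of the 72 s; the simulator returned no verdict, but each pot reached its expected seated height before release.

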